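Unload a cured glue-up

TASK

The glued panel has cured under its caul and weights: take the stack apart from the top down. Put each weight upright in the round saucer of its own size, then lay the caul flat in the shallow tray, and last lay the panel across the two battens of the drying rack, centred and square to it. Set everything down without dropping it or tipping a weight over, and leave the glue bottle and the screw jar where they stand.

Things in the scene. Friction and masses are not known exactly. Their poses are not given: they have to be found in the camera images.
- panel: Freshly laminated wooden panel (dark face, pale plywood underneath), the lowest layer of the stack, lying flat on the bench, long side roughly across the robot's front: 140 (own x) x 62 (own y) x 16 mm (z). Origin: centre of its underside. About 0.1 kg. Grip it across its 62 mm width.
- caul: Pale beech pressing block (caul) lying flat on the panel, roughly centred and lined up with it, so the panel shows about 6 mm at each side and 14 mm at each end: 112 (own x) x 50 (own y) x 28 mm (z). Origin: centre of its underside. About 0.12 kg. Grip it across its 50 mm width.
- weight_large: Large steel weight standing on one end of the caul: cylinder 48 mm diameter, 36 mm tall, with a round grip on top, 22 mm diameter, from 42 to 66 mm above the origin (a thinner neck below it). Total height 66 mm. Origin: centre of its underside, z up along its axis; yaw has no meaning. About 0.55 kg.
- weight_small: Small steel weight standing on the other end of the caul, about 56 mm from the large one: cylinder 34 mm diameter, 28 mm tall, with a round grip on top, 18 mm diameter, from 34 to 58 mm above the origin (a thinner neck below it). Total height 58 mm. Origin: centre of its underside, z up along its axis; yaw has no meaning. About 0.22 kg.
- saucer_large: Place of the large weight: the larger of two round wooden saucers with a cork floor, fixed to the bench. Outside diameter 82 mm, inside 68 mm, rim 16 mm high, floor 6 mm above the bench. Origin: centre of its underside.
- saucer_small: Place of the small weight: the smaller of two round wooden saucers with a cork floor, fixed to the bench. Outside diameter 66 mm, inside 52 mm, rim 16 mm high, floor 6 mm above the bench. Origin: centre of its underside.
- caul_tray: Place of the caul: shallow rectangular plywood tray fixed to the bench, outside 148 (own x) x 86 (own y) x 16 mm high, walls 6 mm thick, inside 136 x 74 mm, floor 6 mm above the bench. Origin: centre of its underside. The caul lies along the tray's long side (own x), either way round.
- rack: Place of the panel: drying rack fixed to the bench, a plywood base 170 (own x) x 90 (own y) x 8 mm with two pale battens across it (each 16 x 90 mm, centred at x = -45 and +45 mm) whose tops are 20 mm above the bench. Origin: centre of its underside. The panel lies flat on both battens, its long side along the rack's long side (own x), either way round.
- glue_bottle: White plastic glue bottle with an orange cap, standing by itself on the bench, 48 mm diameter, 130 mm tall; leave it alone. Origin: centre of its underside.
- screw_jar: Glass jar with a steel cap standing on the bench between the places, 52 mm diameter, 62 mm tall; leave it alone. Origin: centre of its underside.
Mind the look-alikes: they are no part of the job. Leave any purple look-alike of the panel alone.

How it is judged:
By the outcome, as a careful person would: the job done as asked, in the order asked, and still so for the second after the job is handed in, with the robot touching nothing.
It also fails if it takes over 112 s, if anything falls off the work surface, if the arm or the gripper's body presses on something with over 40 N, if the wrist force passes 120 N, or if a joint passes its speed limit or range.

ROBOT

A 6-joint arm with a two-finger parallel gripper is mounted at the origin on the work surface. World frame = base frame: x ahead of the robot, y to its left, z up, the work surface at z = 0. Lengths are in m, angles in degrees, forces in N, time in s.
With the tool pointing down it reaches from about 0.325 to 0.75 m from the base axis. Payload 7.6 kg.
Tool frame: the origin (TCP) lies between the finger pads; the fingertips stand bot.finger_overhang ahead of it and the grasp point (between the pads) is the TCP (bot.finger_overhang is the distance from the TCP to the fingertips, in m); z points along the fingers, y is the line along which they close (so a half turn about z gives the same grasp; the last joint's range is limited). The gripper opens to 85 mm and grips with 20 to 120 N. Pads are 22 mm wide; open, the fingers measure 114 mm over their backs; the gripper's body (76 mm by 85 mm) begins 54 mm behind the grasp point. The pads swing forward as they close: fully open they stand 13 mm farther back than shut.
Start: joints at [-77.653, 2.991, 80.254, -0, 96.75, -4.028], TCP at [0.148, -0.504, 0.25] pointing down, gripper open.
Joint ranges: [-166.34, 166.34], [-52.06, 124.39], [6.96, 135.62], [-60.46, 240.46], [14.63, 156.25], [-167.68, 167.68]. Speed limits (degrees/s): [147.25, 147.25, 172.46, 180, 180, 180].

INTERFACE

Orientations are given as [roll, pitch, yaw] about the fixed x, y, z axes, in that order (R = Rz(yaw) Ry(pitch) Rx(roll)).
In Python, from bench import bot gives the robot as it stands. The module is installed in compiled form; this text tells all that it offers.
- The arm moves only by the shell command python3 -m jog 'ROWS' [OPENING] [FORCE]. ROWS is a JSON list of rows, 1 to 8 of them, each written [[dx, dy, dz], [rx, ry, rz]]: dx, dy, dz in a scale on which 1.0 is 0.8 m, then a rotation vector rx, ry, rz in fractions of the full range, 1 being 360 degrees; each row shifts and turns the commanded pose from where the row before left it, along the tool's axes as they then stand; what a row does not reach is not made up. A row lasts 1/12 s, in which the tool goes at most 0.0417 m and 7.16 degrees, less where a joint would pass 70% of its speed; a pose out of reach is approached as far as the arm can. OPENING is the finger opening in m, set as the command begins (- or left out keeps the last). The fingers move at their own pace and stop on an object; FORCE is the grip in N (left out, the last holds). Time passes only in rows, so rows that do not move let the fingers close. It prints the time, the measured TCP pose, the force, the opening and the grip force at its end. Input that does not fit is refused with a message, and nothing moves.
- bot.get_obs(): the state, without advancing time (a new reading comes with each control period).
- bot.capture(name): name is "scene" or "top" or "wrist"; returns a dict with "pixels" (400x640x3 uint8, blue, green, red), "z_map" (400x640 float32, m along the optical axis (not along the pixel's ray), 0 where there is no reading), "fx", "fy", "cx", "cy" (pixels), "D" ([k1, k2, p1, p2, k3] as OpenCV has them; the pictures are not rectified), "R" (3x3) and "t" (3): a world point X has camera coordinates R X + t. Camera axes: x right, y down, z forward; pixel columns grow to the right and rows downward; lengths in m; the calibration is good to about 2 mm. A picture is of the moment at which its call begins.
- bot.hand_in(): hands the job in; it is judged then, once.
The state is a dict: "t": time; "joint_pos": joint angles; "joint_velocities": joint speeds; "tau": joint torques, N m; "position": TCP position; "tool_rot": TCP orientation; "force": force on the tool from outside, world axes, zero at the start; "wrist_torque": the same for the moment, N m; "width": finger opening in m; "gripper_force": force on a finger pad.
Only numpy, scipy, OpenCV 4.12 (cv2) and the standard library are available. Lean on these libraries where they do the work, as an engineer would, in place of code of your own. Each camera call takes 0.05 s, during which the arm holds its last target. There are 200 camera calls.

## Working session

There is one attempt and no reset: what is moved stays moved. The work goes in short steps, Python scripts to look and compute and a shell command to move; the robot and the scene stay as the last step left them, time stands still between calls to the robot, and variables do not carry over. Pictures are saved under pics/ and viewed, at most 14 in all, crops included, and the job is handed in when it is done.

```bash
mkdir -p pics; cat > h.py <<'E'
import numpy as np, cv2
from bench import bot
def snap(cam,name):
    c=bot.capture(cam); cv2.imwrite(f'pics/{name}.png',c['pixels']); np.save(f'pics/{name}.npy',c,allow_pickle=True); return c
def load(name): return np.load(f'pics/{name}.npy',allow_pickle=True).item()
def onplane(c,uv,z):
    K=np.array([[c['fx'],0,c['cx']],[0,c['fy'],c['cy']],[0,0,1.]])
    n=cv2.undistortPoints(np.array(uv,float).reshape(-1,1,2),K,np.array(c['D'],float))[:,0]
    R=np.array(c['R']);t=np.array(c['t']).ravel();o=-R.T@t
    d=np.c_[n,np.ones(len(n))]@R
    return o+d*((z-o[2])/d[:,2])[:,None]
def cloud(c):
    K=np.array([[c['fx'],0,c['cx']],[0,c['fy'],c['cy']],[0,0,1.]])
    v,u=np.mgrid[0:400,0:640]
    n=cv2.undistortPoints(np.stack([u,v],-1).reshape(-1,1,2).astype(float),K,np.array(c['D'],float))[:,0]
    z=c['z_map'].reshape(-1,1)
    P=(np.c_[n,np.ones(len(n))]*z-np.array(c['t']).ravel())@np.array(c['R'])
    P[z[:,0]==0]=np.nan
    return P.reshape(400,640,3)
E
python3 - <<'E'
from h import *
for n in('top','scene'):
    c=snap(n,n+'1'); print(n,c['t'],c['R'])
o=bot.get_obs(); print(o['position'],o['tool_rot'],o['force'],o['width'],bot.finger_overhang)
E
```

```text
top [6.89959062e-04 5.13911439e-01 1.08241237e+00] [[ 0.00997273 -0.99990938  0.00904294]
 [-0.99564637 -0.01076755 -0.09258706]
 [ 0.09267604 -0.00808023 -0.99566353]]
scene [-0.20251439 -0.21671328  1.52189228] [[ 0.38852053  0.92143514 -0.00301375]
 [ 0.51413084 -0.21949374 -0.82915136]
 [-0.7646707   0.32059286 -0.55901605]]
[ 0.14798774 -0.50345791  0.24955037] [-1.79918300e+02 -6.72042414e-03  1.63759207e+01] [-0.65956999  0.32699943 -0.51291591] 0.08544765672238938 0.019
```

View pics/top1.png

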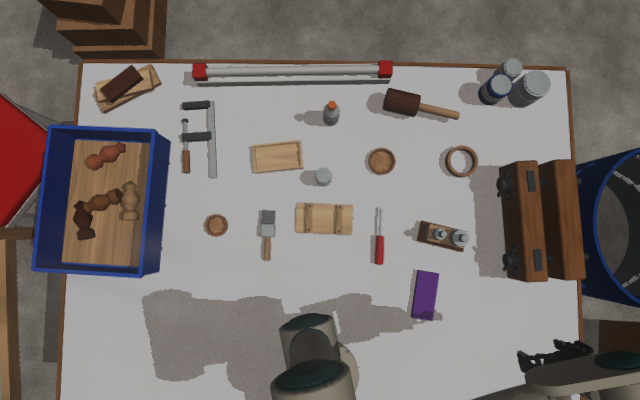

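View pics/scene1.png

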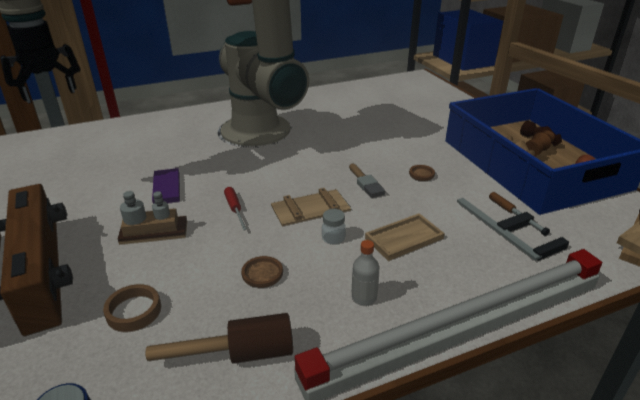

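Top picture: stack about (443,237), large saucer (381,161), small saucer (216,225), tray (277,157), rack (324,219), jar (323,177), bottle (331,113). The open ring (461,161) and the purple block (425,295) are decoys. I'll enlarge for edges.

```bash
python3 - <<'E'
from h import *
c=load('top1'); im=c['pixels']; print(c['fx'])
r=lambda a:cv2.resize(a,None,fx=5,fy=5,interpolation=cv2.INTER_CUBIC)
A=im[135:245,245:405]; cv2.imwrite('pics/a.png',r(A))
B=np.hstack([im[205:265,405:485],im[195:255,180:260]]); cv2.imwrite('pics/b.png',r(B))
P=cloud(c)
def st(n,u0,u1,v0,v1,lo,hi):
    q=P[v0:v1,u0:u1].reshape(-1,3); q=q[(q[:,2]>lo)&(q[:,2]<hi)]
    (cx,cy),(w,h),a=cv2.minAreaRect((q[:,:2]*1000).astype(np.float32)); x,y=cv2.minEnclosingCircle((q[:,:2]*1000).astype(np.float32))
    print(n,len(q),'rect',round(cx,1),round(cy,1),round(w,1),round(h,1),round(a,1),'circ',np.round(x,1),round(y,1),'z',np.round(np.percentile(q[:,2],[5,50,95]),4))
st('bench',400,410,280,300,-1,1)
st('panel',410,480,210,260,.01,.022)
st('caul',410,480,210,260,.036,.05)
st('wS',425,450,220,250,.085,.12); st('wL',448,475,220,255,.095,.13)
st('sL',360,402,140,180,.008,.03); st('sS',200,233,208,242,.008,.03)
st('tray',245,307,135,178,.011,.025); st('rack',290,360,198,240,.005,.03); st('batt',290,360,198,240,.016,.03)
st('jar',308,338,162,192,.05,.08); st('bottle',318,345,95,130,.1,.15)
E
```

```text
370.91597310887244
bench 199 rect 249.2 -244.1 28.3 57.1 89.4 circ [ 249.3 -243.8] 31.3 z [-0.0028  0.0011  0.0039]
panel 278 rect 411.1 -355.3 143.4 62.5 76.7 circ [ 410.7 -355.4] 77.5 z [0.0129 0.0168 0.0205]
caul 294 rect 411.4 -357.5 113.4 50.5 78.4 circ [ 409.8 -357.1] 61.4 z [0.0405 0.0445 0.0481]
wS 42 rect 416.9 -329.4 14.0 16.1 0.8 circ [ 417.  -329.3] 9.0 z [0.0875 0.1026 0.1057]
wL 63 rect 406.2 -385.9 19.3 20.5 0.3 circ [ 406.1 -386. ] 11.0 z [0.1011 0.1101 0.1132]
sL 364 rect 638.3 -174.5 81.3 84.9 21.5 circ [ 631.9 -181. ] 50.5 z [0.0083 0.0131 0.0193]
sS 280 rect 437.1 321.6 64.2 65.5 7.7 circ [440.7 316.8] 38.6 z [0.0084 0.014  0.0201]
tray 368 rect 648.2 142.3 87.4 149.0 6.9 circ [649.1 143.7] 83.8 z [0.0114 0.0165 0.0203]
rack 1681 rect 459.6 -5.4 123.8 203.2 0.6 circ [472.   -5.8] 110.8 z [0.0059 0.0097 0.0225]
batt 319 rect 460.0 -12.4 132.6 87.0 88.8 circ [460.1  -7.3] 73.1 z [0.0178 0.0214 0.0242]
jar 204 rect 584.2 5.6 44.6 43.6 0.8 circ [584.4   5.1] 23.2 z [0.0587 0.063  0.0665]
bottle 80 rect 768.6 -16.2 21.1 22.4 57.4 circ [768.3 -15.7] 12.3 z [0.103 0.13  0.134]
```

View pics/a.png

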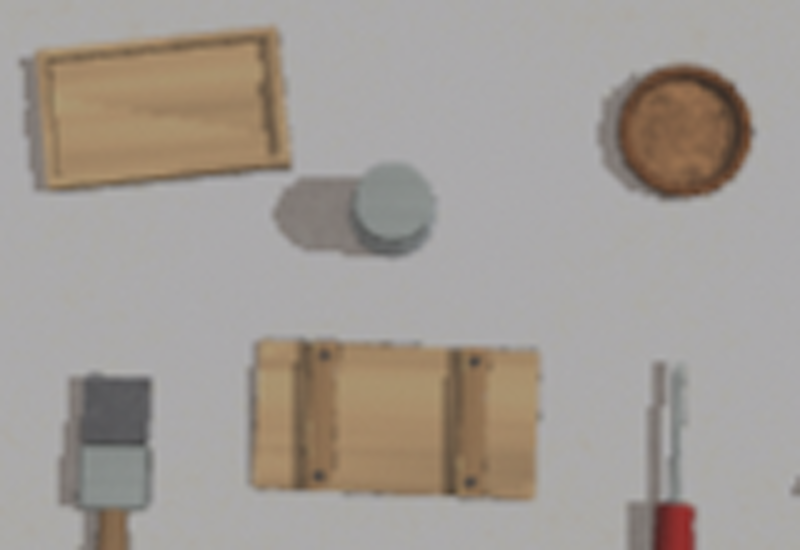

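View pics/b.png

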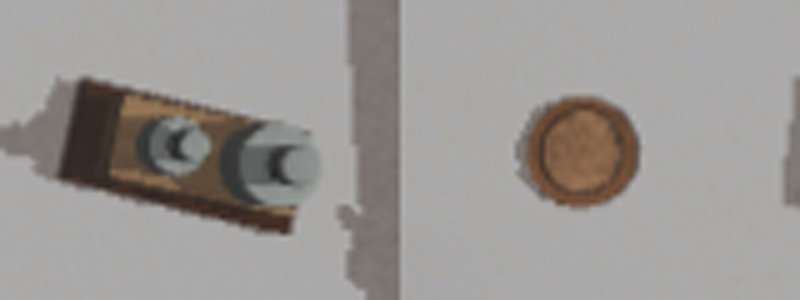

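Crops show tray rim corners (37,50),(277,28),(291,167),(47,188), rack base corners (255,341),(540,351),(536,498),(250,487), large saucer centre (684,131) in crop a, small saucer centre (582,152) and the weight grips near (190,150), (296,167) in crop b.

```bash
cat >> h.py <<'E'
def rel(x,y,z,yaw=None):
    "tool-axis shift to a world target (tool down), rz tool turn"
    from scipy.spatial.transform import Rotation as Ro
    o=bot.get_obs(); p=np.array(o['position']); R=Ro.from_euler('xyz',o['tool_rot'],degrees=True)
    d=R.inv().apply(np.array([x,y,z])-p)
    s='shift '+str(np.round(d,4))
    if yaw is not None:
        T=Ro.from_euler('xyz',[180,0,yaw],degrees=True); s+=' rotvec '+str(np.round((R.inv()*T).as_rotvec(degrees=True),2))
    print(s,'pos',np.round(p,4),'rot',np.round(o['tool_rot'],2),'F',np.round(o['force'],2),'w',round(o['width'],4),'t',o['t'])
E
python3 - <<'E'
from h import *
c=load('top1')
f=lambda p,off:(np.array(p,float)+.5)/5-.5+off
for n,p,z in(('tray',[(37,50),(277,28),(291,167),(47,188)],.016),('rack',[(255,341),(540,351),(536,498),(250,487)],.008)):
    q=onplane(c,f(p,(245,135)),z)*1000; (m,s,a)=cv2.minAreaRect(q[:,:2].astype(np.float32)); L=(q[1]+q[2]-q[0]-q[3])/2; W=(q[0]+q[1]-q[2]-q[3])/2
    print(n,q[:,:2].mean(0).round(1),'L',np.linalg.norm(L[:2]).round(1),np.degrees(np.arctan2(L[1],L[0])).round(2),'W',np.linalg.norm(W[:2]).round(1),np.degrees(np.arctan2(W[1],W[0])).round(2))
print('sL',onplane(c,f([(684.5,130.5)],(245,135)),.016)*1000)
print('sS',onplane(c,f([(181.5,151.5)],(180,195)),.016)*1000)
rel(.411,-.355,.25,78)
E
```

```text
tray [646.4 143.3] L 147.5 -84.22 W 85.9 6.14
rack [4.594e+02 3.000e-01] L 172.1 -91.51 W 88.3 -1.21
sL [[ 636.31208369 -173.88764868   16.        ]]
sS [[436.15892496 322.12626923  16.        ]]
shift [ 0.2942 -0.0683 -0.0003] rotvec [-7.000e-02 -5.000e-02 -6.162e+01] pos [ 0.148  -0.5035  0.2496] rot [-1.7992e+02 -1.0000e-02  1.6380e+01] F [-0.66  0.33 -0.51] w 0.0854 t 0.1
```

Units first: shifts go in shares of 0.8 m and turns go in shares of 360 degrees. So 0.0368 m / 0.8 = 0.046, -0.0085 m / 0.8 = -0.0106.

```bash
python3 -m jog '[[[0.046,-0.0106,0],[0,0,0]],[[0.046,-0.0106,0],[0,0,0]],[[0.046,-0.0106,0],[0,0,0]],[[0.046,-0.0106,0],[0,0,0]],[[0.046,-0.0106,0],[0,0,0]],[[0.046,-0.0106,0],[0,0,0]],[[0.046,-0.0106,0],[0,0,0]],[[0.046,-0.0106,0],[0,0,0]]]' 0.05
python3 -m jog '[[[0,0,0],[0,0,-0.0194]],[[0,0,0],[0,0,-0.0194]],[[0,0,0],[0,0,-0.0194]],[[0,0,0],[0,0,-0.0194]],[[0,0,0],[0,0,-0.0194]],[[0,0,0],[0,0,-0.0194]],[[0,0,0],[0,0,-0.0194]],[[0,0,0],[0,0,-0.0194]]]'
python3 -m jog '[[[0,0,0],[0,0,-0.0156]],[[0,0,0],[0,0,0]],[[0,0,0],[0,0,0]]]'
python3 - <<'E'
from h import *
c=snap('wrist','w1'); rel(.406,-.386,.25,78); print(c['t'],c['R'],c['fx'])
E
```

```text
t: 0.77
position: [0.4127, -0.3541, 0.25]
tool_rot: [-180.0, 0.0, 16.4]
force: [1.2, -1.2, -0.7]
width: 0.05
gripper_force: 0.0
t: 1.43
position: [0.4112, -0.3553, 0.2497]
tool_rot: [-179.9, -0.0, 72.7]
force: [-0.3, -0.4, 0.8]
width: 0.0502
gripper_force: 0.0
t: 1.68
position: [0.4112, -0.3554, 0.2499]
tool_rot: [-180.0, -0.0, 77.8]
force: [-0.3, 0.8, -0.5]
width: 0.0497
gripper_force: 0.0
shift [-0.031   0.0013  0.    ] rotvec [-0.03 -0.01 -0.21] pos [ 0.4113 -0.3554  0.25  ] rot [-1.7997e+02 -1.0000e-02  7.7790e+01] F [0.24 0.27 0.02] w 0.0502 t 1.7333
[-0.47703585 -0.28806842  0.30223497] [[ 9.77673837e-01 -2.10128217e-01  1.81374649e-05]
 [-2.01076215e-01 -9.35532075e-01  2.90427430e-01]
 [-6.10100297e-02 -2.83946947e-01 -9.56897020e-01]] 276.14869106111297
```

View pics/w1.png

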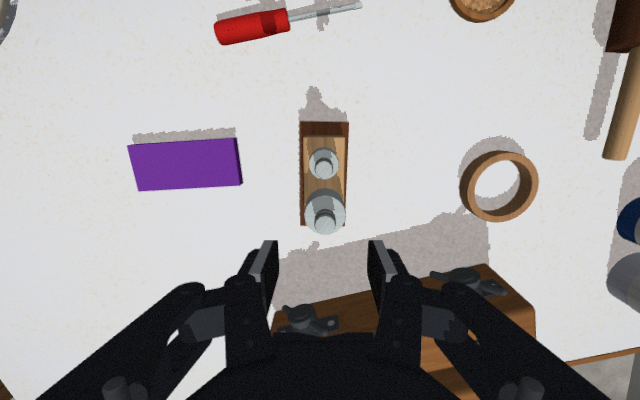

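The wrist view shows the stack at about (324,175), nearly aligned with the tool, with grips at about (323,160) and (325,217). The purple block and ring are clear of it.

```bash
cat >> h.py <<'E'
def st(P,n,u0,u1,v0,v1,lo,hi):
    q=P[v0:v1,u0:u1].reshape(-1,3); q=q[(q[:,2]>lo)&(q[:,2]<hi)]
    if len(q)<5: print(n,'none'); return
    k=(q[:,:2]*1000).astype(np.float32); (cx,cy),(w,h),a=cv2.minAreaRect(k); x,y=cv2.minEnclosingCircle(k)
    print(n,len(q),'rect',np.round([cx,cy,w,h,a],1),'circ',np.round(x,1),round(y,1),'z',np.round(np.percentile(q[:,2],[5,50,95]),4))
E
python3 - <<'E'
from h import *
c=load('w1');P=cloud(c)
st(P,'panel',290,360,110,240,.010,.0185); st(P,'caul',290,360,110,240,.039,.048)
st(P,'wS',305,342,140,182,.098,.106);st(P,'wL',305,345,195,240,.106,.115)
st(P,'wSb',300,350,140,185,.068,.076);st(P,'wLb',300,350,185,240,.077,.084)
# panel far corners and caul far corners from pixels
print(onplane(c,[(301,122),(348,122)],.016)[:,:2],onplane(c,[(323,160)],.102),onplane(c,[(325,217)],.110))
E
```

```text
panel 1224 rect [ 411.3 -356.6  140.2   62.2   76.9] circ [ 411.3 -356.6] 76.1 z [0.014  0.0152 0.0164]
caul 1588 rect [ 411.6 -359.5  111.8   50.    77.8] circ [ 411.7 -359.4] 60.2 z [0.0418 0.0432 0.0446]
wS 246 rect [ 417.3 -332.4   17.1   16.9   30.6] circ [ 417.3 -332.4] 8.8 z [0.0993 0.101  0.1023]
wL 329 rect [ 406.7 -387.4   20.5   20.8   26.9] circ [ 406.6 -387.5] 10.9 z [0.1075 0.1092 0.1104]
wSb 418 rect [ 417.4 -332.2   32.4   32.1   79. ] circ [ 417.3 -332.5] 16.7 z [0.0697 0.0712 0.0723]
wLb 852 rect [ 406.8 -387.1   45.3   46.7   77.8] circ [ 406.7 -387.9] 23.8 z [0.078  0.0793 0.0805]
[[ 0.39928557 -0.28394927]
 [ 0.45653309 -0.29624727]] [[ 0.41872318 -0.32352221  0.102     ]] [[ 0.40882379 -0.37927204  0.11      ]]
```

To row units: 0.035 m / 0.8 = 0.0438, 0.03 m / 0.8 = 0.0375, -0.2 degrees / 360 = -0.0006.

```bash
python3 -m jog '[[[-0.0204,0.0013,0],[0,0,-0.0006]],[[-0.0204,0,0],[0,0,0]],[[0,0,0.0375],[0,0,0]],[[0,0,0.0438],[0,0,0]],[[0,0,0.0438],[0,0,0]],[[0,0,0],[0,0,0]],[[0,0,0],[0,0,0]]]'
python3 - <<'E'
from h import *
rel(.4067,-.3875,.102)
E
```

```text
t: 2.32
position: [0.4049, -0.3869, 0.1491]
tool_rot: [-179.8, -0.1, 78.1]
force: [-0.1, -0.3, 0.7]
width: 0.0498
gripper_force: 0.0
shift [-0.0003  0.002   0.0471] pos [ 0.4049 -0.3869  0.1491] rot [-1.7981e+02 -1.3000e-01  7.8080e+01] F [-0.09 -0.28  0.7 ] w 0.0498 t 2.3167
```

To row units: 0.015 m / 0.8 = 0.0188, 0.012 m / 0.8 = 0.015.

```bash
python3 -m jog '[[[0,0.0025,0.0188],[0,0,0]],[[0,0,0.0188],[0,0,0]],[[0,0,0.015],[0,0,0]],[[0,0,0.0063],[0,0,0]],[[0,0,0],[0,0,0]]]'
python3 -m jog '[[[0,0,0],[0,0,0]],[[0,0,0],[0,0,0]],[[0,0,0],[0,0,0]],[[0,0,0],[0,0,0]],[[0,0,0],[0,0,0]],[[0,0,0],[0,0,0]]]' 0.01 50
```

```text
t: 2.73
position: [0.4076, -0.3881, 0.1036]
tool_rot: [-180.0, -0.0, 78.2]
force: [0.3, 0.3, -0.2]
width: 0.0502
gripper_force: 0.0
t: 3.23
position: [0.4076, -0.3885, 0.1048]
tool_rot: [179.9, 0.1, 78.2]
force: [-4.3, 1.0, 6.4]
width: 0.0205
gripper_force: 48.7
```

To row units: -0.02 m / 0.8 = -0.025, -0.012 m / 0.8 = -0.015.

```bash
python3 -m jog '[[[0,0,-0.0075],[0,0,0]],[[0,0,-0.015],[0,0,0]],[[0,0,-0.025],[0,0,0]],[[0,0,-0.025],[0,0,0]],[[0,0,-0.025],[0,0,0]],[[0,0,-0.0125],[0,0,0]],[[0,0,0],[0,0,0]]]'
python3 - <<'E'
from h import *
rel(.636,-.175,.19); c=snap('wrist','w2')
E
```

```text
t: 3.82
position: [0.4083, -0.3887, 0.1946]
tool_rot: [179.7, 0.2, 78.2]
force: [0.3, 0.0, -4.5]
width: 0.0203
gripper_force: 49.2
shift [0.2559 0.179  0.0046] pos [ 0.4083 -0.3887  0.1946] rot [1.7975e+02 1.7000e-01 7.8180e+01] F [ 0.33  0.03 -4.47] w 0.0203 t 3.8167
```

To row units: 0.028 m / 0.8 = 0.035, 0.0196 m / 0.8 = 0.0245.

```bash
python3 -m jog '[[[0.0125,0.0088,0],[0,0,0]],[[0.025,0.0175,0],[0,0,0]],[[0.035,0.0245,0],[0,0,0]],[[0.035,0.0245,0],[0,0,0]],[[0.035,0.0245,0],[0,0,0]],[[0.035,0.0245,0],[0,0,0]],[[0.035,0.0245,0],[0,0,0]],[[0.035,0.0245,0],[0,0,0]]]'
python3 -m jog '[[[0.035,0.0245,0],[0,0,0]],[[0.025,0.0175,0],[0,0,0]],[[0.0125,0.0088,0],[0,0,0]],[[0,0,0],[0,0,0]],[[0,0,0],[0,0,0]]]'
python3 - <<'E'
from h import *
c=snap('wrist','w3'); P=cloud(c); rel(.636,-.175,.075)
st(P,'rim',0,640,0,400,.013,.019)
q=P.reshape(-1,3); k=np.hypot(q[:,0]-.636,q[:,1]+.175)<.06
for lo,hi in((.012,.02),(.003,.0095),(.02,.16)):
    m=k&(q[:,2]>lo)&(q[:,2]<hi); print(lo,m.sum(),[np.round(a,4) for a in cv2.minEnclosingCircle(q[m][:,:2].astype(np.float32))] if m.sum()>5 else '')
E
```

```text
t: 4.53
position: [0.5845, -0.2202, 0.189]
tool_rot: [-179.8, -0.1, 78.2]
force: [0.2, -0.2, -4.6]
width: 0.02
gripper_force: 49.3
t: 4.95
position: [0.6351, -0.1735, 0.1894]
tool_rot: [-179.8, 0.0, 78.2]
force: [-0.4, -1.4, -4.3]
width: 0.0202
gripper_force: 49.6
shift [-0.0003  0.0017  0.1149] pos [ 0.6347 -0.1744  0.1899] rot [-1.7986e+02  2.0000e-02  7.8160e+01] F [ 0.   -0.91 -4.82] w 0.0205 t 5.0
rim 7967 rect [ 535.7 -201.6  459.5  689.2   78.3] circ [ 521.8 -181.6] 387.5 z [0.0138 0.0155 0.0188]
0.012 946 [array([ 0.6376, -0.1751]), np.float64(0.0409)]
0.003 1947 [array([ 0.6385, -0.1705]), np.float64(0.0374)]
0.02 817 [array([ 0.6369, -0.163 ]), np.float64(0.0217)]
```

View pics/w3.png

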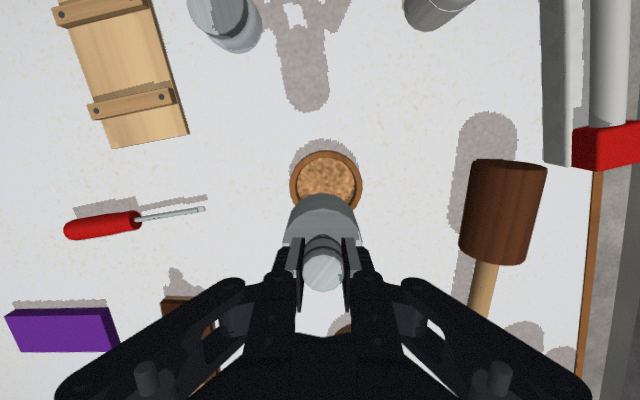

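Weight hangs straight in the fingers; saucer is at (326,185), 3 mm ahead in x.

To row units: 0.03 m / 0.8 = 0.0375, 0.006 m / 0.8 = 0.0075.

```bash
python3 -m jog '[[[0,0.0038,0.0188],[0,0,0]],[[0,0,0.0313],[0,0,0]],[[0,0,0.0375],[0,0,0]],[[0,0,0.0313],[0,0,0]],[[0,0,0.0188],[0,0,0]],[[0,0,0.0075],[0,0,0]],[[0,0,0],[0,0,0]],[[0,0,0],[0,0,0]]]'
python3 -m jog '[[[0,0,0.0025],[0,0,0]],[[0,0,0.0025],[0,0,0]],[[0,0,0],[0,0,0]]]'
```

```text
t: 5.67
position: [0.6383, -0.1755, 0.0758]
tool_rot: [180.0, 0.0, 78.1]
force: [0.2, 0.0, -4.1]
width: 0.0199
gripper_force: 49.7
t: 5.92
position: [0.6386, -0.1749, 0.072]
tool_rot: [179.9, 0.0, 78.2]
force: [-0.2, 0.4, -4.5]
width: 0.0205
gripper_force: 49.7
```

To row units: 0.002 m / 0.8 = 0.0025, 0.0015 m / 0.8 = 0.0019.

```bash
python3 -m jog '[[[0,0,0.0025],[0,0,0]],[[0,0,0.0019],[0,0,0]],[[0,0,0],[0,0,0]]]'
python3 -m jog '[[[0,0,0.0019],[0,0,0]],[[0,0,0],[0,0,0]]]'
```

```text
t: 6.17
position: [0.6382, -0.1747, 0.0674]
tool_rot: [-180.0, 0.0, 78.2]
force: [0.0, 0.4, -5.7]
width: 0.0202
gripper_force: 49.7
t: 6.33
position: [0.6384, -0.1748, 0.0669]
tool_rot: [180.0, 0.0, 78.2]
force: [-2.4, 0.3, -1.7]
width: 0.0204
gripper_force: 50.1
```

To row units: 0.0008 m / 0.8 = 0.001.

```bash
python3 -m jog '[[[0,0,0.001],[0,0,0]],[[0,0,0],[0,0,0]]]'
python3 -m jog '[[[0,0,0],[0,0,0]],[[0,0,0],[0,0,0]],[[0,0,0],[0,0,0]],[[0,0,0],[0,0,0]]]' 0.05
python3 -m jog '[[[0,0,-0.0125],[0,0,0]],[[0,0,-0.025],[0,0,0]],[[0,0,-0.0438],[0,0,0]],[[0,0,-0.0438],[0,0,0]],[[0,0,-0.0375],[0,0,0]],[[0,0,0],[0,0,0]]]'
python3 - <<'E'
from h import *
rel(.4173,-.3324,.18,78);c=snap('wrist','w4'); P=cloud(c)
q=P.reshape(-1,3); k=np.hypot(q[:,0]-.638,q[:,1]+.175)<.06
for lo,hi in((.012,.02),(.038,.046),(.067,.08)):
    m=k&(q[:,2]>lo)&(q[:,2]<hi); print(lo,m.sum(),[np.round(a,4) for a in cv2.minEnclosingCircle(q[m][:,:2].astype(np.float32))] if m.sum()>5 else '')
E
```

```text
t: 6.5
position: [0.6385, -0.1748, 0.0669]
tool_rot: [180.0, 0.0, 78.2]
force: [-5.0, 2.0, 3.5]
width: 0.0201
gripper_force: 50.6
t: 6.83
position: [0.6386, -0.1749, 0.0657]
tool_rot: [179.9, 0.0, 78.2]
force: [-0.0, -0.2, -0.2]
width: 0.05
gripper_force: 0.0
t: 7.33
position: [0.6407, -0.1755, 0.2055]
tool_rot: [179.2, 0.1, 78.2]
force: [0.8, -0.2, 0.7]
width: 0.0498
gripper_force: 0.0
shift [-0.1993 -0.1868  0.0232] rotvec [0.81 0.1  0.17] pos [ 0.6407 -0.1755  0.2055] rot [1.7919e+02 1.0000e-01 7.8170e+01] F [ 0.82 -0.17  0.7 ] w 0.0498 t 7.3333
0.012 1250 [array([ 0.6372, -0.1757]), np.float64(0.0411)]
0.038 1002 [array([ 0.6379, -0.1744]), np.float64(0.0239)]
0.067 374 [array([ 0.6379, -0.1741]), np.float64(0.0108)]
```

To row units: -0.03 m / 0.8 = -0.0375, -0.028 m / 0.8 = -0.035.

```bash
python3 -m jog '[[[-0.025,-0.0234,0],[0,0,0]],[[-0.0375,-0.035,0],[0,0,0]],[[-0.0375,-0.035,0],[0,0,0]],[[-0.0375,-0.035,0],[0,0,0]],[[-0.0375,-0.035,0],[0,0,0]],[[-0.0375,-0.035,0],[0,0,0]],[[-0.025,-0.0234,0],[0,0,0]],[[-0.0125,-0.0118,0],[0,0,0]]]'
python3 -m jog '[[[0,0,0],[0,0,0]],[[0,0,0],[0,0,0]]]'
python3 - <<'E'
from h import *
c=snap('wrist','w5'); P=cloud(c)
q=P.reshape(-1,3); k=np.hypot(q[:,0]-.417,q[:,1]+.332)<.03
for lo,hi in((.068,.076),(.098,.106)):
    m=k&(q[:,2]>lo)&(q[:,2]<hi); print(lo,m.sum(),[np.round(a,4) for a in cv2.minEnclosingCircle(q[m][:,:2].astype(np.float32))] if m.sum()>5 else '')
rel(.4173,-.3324,.0975,78)
E
```

```text
t: 8.05
position: [0.4115, -0.3338, 0.1949]
tool_rot: [-179.9, 0.0, 78.0]
force: [0.2, -0.6, 0.6]
width: 0.0501
gripper_force: 0.0
t: 8.22
position: [0.4141, -0.3323, 0.1951]
tool_rot: [-180.0, -0.0, 78.1]
force: [1.0, -0.5, 0.0]
width: 0.0501
gripper_force: 0.0
0.068 547 [array([ 0.4172, -0.3323]), np.float64(0.0169)]
0.098 342 [array([ 0.4173, -0.3323]), np.float64(0.0089)]
shift [-0.      0.0027  0.0976] rotvec [-0.02 -0.03  0.16] pos [ 0.4147 -0.3319  0.1951] rot [-1.7998e+02 -3.0000e-02  7.8160e+01] F [ 0.25  0.09 -0.48] w 0.0498 t 8.2667
```

To row units: 0.03 m / 0.8 = 0.0375, 0.02 m / 0.8 = 0.025.

```bash
python3 -m jog '[[[0,0.0025,0.025],[0,0,0]],[[0,0,0.0375],[0,0,0]],[[0,0,0.0375],[0,0,0]],[[0,0,0.015],[0,0,0]],[[0,0,0.005],[0,0,0]],[[0,0,0],[0,0,0]],[[0,0,0],[0,0,0]]]' 0.045
python3 -m jog '[[[0,0,0],[0,0,0]],[[0,0,0],[0,0,0]],[[0,0,0],[0,0,0]],[[0,0,0],[0,0,0]],[[0,0,0],[0,0,0]],[[0,0,0],[0,0,0]]]' 0.008 40
python3 -m jog '[[[0,0,-0.0075],[0,0,0]],[[0,0,-0.015],[0,0,0]],[[0,0,-0.025],[0,0,0]],[[0,0,-0.0375],[0,0,0]],[[0,0,-0.0375],[0,0,0]],[[0,0,-0.015],[0,0,0]],[[0,0,0],[0,0,0]],[[0,0,0],[0,0,0]]]'
python3 - <<'E'
from h import *
rel(.4365,.321,.2)
E
```

```text
t: 8.85
position: [0.4174, -0.333, 0.1011]
tool_rot: [179.9, 0.1, 78.2]
force: [0.0, 0.7, -0.2]
width: 0.0448
gripper_force: 0.0
t: 9.35
position: [0.417, -0.3332, 0.1012]
tool_rot: [179.9, 0.1, 78.2]
force: [-1.0, 0.3, 6.4]
width: 0.0163
gripper_force: 39.0
t: 10.02
position: [0.4164, -0.3326, 0.2091]
tool_rot: [180.0, 0.0, 78.2]
force: [-0.0, 0.7, -2.3]
width: 0.0165
gripper_force: 39.2
shift [ 0.6439 -0.1143  0.009 ] pos [ 0.4164 -0.3326  0.2091] rot [1.7999e+02 1.0000e-02 7.8170e+01] F [-0.03  0.71 -2.35] w 0.0165 t 10.0167
```

To row units: 0.037 m / 0.8 = 0.0463, 0.03 m / 0.8 = 0.0375.

```bash
python3 -m jog '[[[0.0125,-0.0023,0],[0,0,0]],[[0.025,-0.0045,0],[0,0,0]],[[0.0375,-0.0066,0],[0,0,0]],[[0.0463,-0.0083,0],[0,0,0]],[[0.0463,-0.0083,0],[0,0,0]],[[0.0463,-0.0083,0],[0,0,0]],[[0.0463,-0.0083,0],[0,0,0]],[[0.0463,-0.0083,0],[0,0,0]]]'
python3 -m jog '[[[0.0463,-0.0083,0],[0,0,0]],[[0.0463,-0.0083,0],[0,0,0]],[[0.0463,-0.0083,0],[0,0,0]],[[0.0463,-0.0083,0],[0,0,0]],[[0.0463,-0.0083,0],[0,0,0]],[[0.0463,-0.0083,0],[0,0,0]],[[0.0463,-0.0083,0],[0,0,0]],[[0.0463,-0.0083,0],[0,0,0]]]'
python3 -m jog '[[[0.0463,-0.0083,0],[0,0,0]],[[0.0463,-0.0083,0],[0,0,0]],[[0.0375,-0.0066,0],[0,0,0]],[[0.025,-0.0045,0],[0,0,0]],[[0.0125,-0.0023,0],[0,0,0]],[[0,0,0],[0,0,0]],[[0,0,0],[0,0,0]]]'
python3 - <<'E'
from h import *
c=snap('wrist','w6'); P=cloud(c); rel(.4365,.321,.08,78.2)
q=P.reshape(-1,3); k=np.hypot(q[:,0]-.4365,q[:,1]-.321)<.045
for lo,hi in((.012,.02),(.02,.3)):
    m=k&(q[:,2]>lo)&(q[:,2]<hi); print(lo,m.sum(),[np.round(a,4) for a in cv2.minEnclosingCircle(q[m][:,:2].astype(np.float32))] if m.sum()>5 else '')
E
```

```text
t: 10.68
position: [0.4224, -0.0814, 0.2072]
tool_rot: [-179.8, -0.0, 78.2]
force: [0.8, 0.6, -1.5]
width: 0.0166
gripper_force: 39.3
t: 11.35
position: [0.4311, 0.2186, 0.2071]
tool_rot: [-179.8, 0.1, 78.2]
force: [0.4, -1.0, -1.8]
width: 0.0164
gripper_force: 39.2
t: 11.93
position: [0.4363, 0.352, 0.208]
tool_rot: [-179.9, 0.1, 78.2]
force: [0.4, -0.7, -2.6]
width: 0.0166
gripper_force: 39.2
shift [-0.0297  0.0063  0.1286] rotvec [-0.06  0.11 -0.06] pos [0.4366 0.3516 0.2085] rot [-1.7994e+02  1.1000e-01  7.8140e+01] F [-0.5  -0.23 -2.53] w 0.0164 t 11.9833
0.012 573 [array([0.4361, 0.3215]), np.float64(0.0328)]
0.02 13381 [array([0.4394, 0.3407]), np.float64(0.0402)]
```

View pics/w6.png

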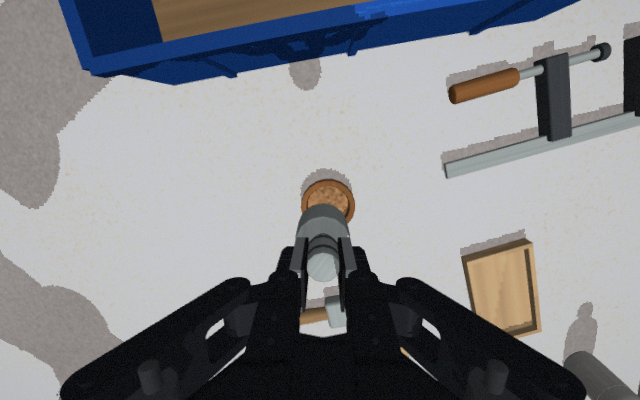

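Small weight held straight; saucer at (327,205), 30 mm behind the TCP.

To row units: 0.035 m / 0.8 = 0.0438, 0.03 m / 0.8 = 0.0375.

```bash
python3 -m jog '[[[-0.0188,0.0035,0],[0,0,0]],[[-0.0185,0.0036,0],[0,0,0]],[[0,0,0.0375],[0,0,0]],[[0,0,0.0438],[0,0,0]],[[0,0,0.0438],[0,0,0]],[[0,0,0.0313],[0,0,0]],[[0,0,0.0125],[0,0,0]],[[0,0,0],[0,0,0]]]'
python3 -m jog '[[[0,0,0],[0,0,0]],[[0,0,0],[0,0,0]]]'
python3 - <<'E'
from h import *
rel(.4361,.3213,.063)
E
```

```text
t: 12.65
position: [0.4353, 0.3204, 0.072]
tool_rot: [-179.8, 0.2, 78.1]
force: [-0.3, -0.2, -2.0]
width: 0.0165
gripper_force: 39.3
t: 12.82
position: [0.4377, 0.3227, 0.077]
tool_rot: [179.8, -0.2, 78.1]
force: [0.0, 0.4, -2.3]
width: 0.0163
gripper_force: 39.3
shift [-0.0017 -0.0013  0.014 ] pos [0.4377 0.3227 0.077 ] rot [ 1.7983e+02 -1.6000e-01  7.8140e+01] F [ 0.02  0.43 -2.28] w 0.0163 t 12.8167
```

To row units: 0.002 m / 0.8 = 0.0025, 0.001 m / 0.8 = 0.0013.

```bash
python3 -m jog '[[[0,0,0],[0,0,0]],[[0,0,0.0025],[0,0,0]],[[0,0,0.0025],[0,0,0]],[[0,0,0.0025],[0,0,0]],[[0,0,0.0013],[0,0,0]],[[0,0,0],[0,0,0]],[[0,0,0],[0,0,0]]]'
python3 -m jog '[[[0,0,0.0019],[0,0,0]],[[0,0,0],[0,0,0]]]'
```

```text
t: 13.4
position: [0.4363, 0.3224, 0.0673]
tool_rot: [-180.0, 0.0, 78.2]
force: [-0.1, -0.3, -2.3]
width: 0.0163
gripper_force: 39.3
t: 13.57
position: [0.4363, 0.3223, 0.0657]
tool_rot: [-180.0, 0.0, 78.2]
force: [-0.0, 0.2, -1.6]
width: 0.0164
gripper_force: 39.3
```

To row units: 0.0015 m / 0.8 = 0.0019.

```bash
python3 -m jog '[[[0,0,0.0019],[0,0,0]],[[0,0,0],[0,0,0]]]'
python3 -m jog '[[[0,0,0.0013],[0,0,0]],[[0,0,0],[0,0,0]]]'
```

```text
t: 13.73
position: [0.4363, 0.3223, 0.0641]
tool_rot: [-180.0, 0.0, 78.2]
force: [-0.1, -0.3, -3.1]
width: 0.0163
gripper_force: 39.3
t: 13.9
position: [0.4364, 0.3224, 0.0634]
tool_rot: [180.0, 0.0, 78.2]
force: [0.3, 1.2, -2.3]
width: 0.0165
gripper_force: 39.5
```

To row units: 0.001 m / 0.8 = 0.0013.

```bash
python3 -m jog '[[[0,0,0.0013],[0,0,0]],[[0,0,0],[0,0,0]]]'
python3 -m jog '[[[0,0,0.0006],[0,0,0]],[[0,0,0],[0,0,0]]]'
```

```text
t: 14.07
position: [0.4365, 0.3226, 0.0633]
tool_rot: [180.0, -0.0, 78.2]
force: [-2.1, -0.6, 3.9]
width: 0.0162
gripper_force: 39.8
t: 14.23
position: [0.4366, 0.3227, 0.0633]
tool_rot: [180.0, -0.0, 78.2]
force: [-4.9, -0.9, 7.1]
width: 0.0162
gripper_force: 40.3
```

To row units: -0.035 m / 0.8 = -0.0438, -0.02 m / 0.8 = -0.025.

```bash
python3 -m jog '[[[0,0,0],[0,0,0]],[[0,0,0],[0,0,0]],[[0,0,0],[0,0,0]],[[0,0,0],[0,0,0]]]' 0.05
python3 -m jog '[[[0,0,-0.0125],[0,0,0]],[[0,0,-0.025],[0,0,0]],[[0,0,-0.0438],[0,0,0]],[[0,0,-0.0438],[0,0,0]],[[0,0,-0.0438],[0,0,0]],[[0,0,-0.025],[0,0,0]],[[0,0,0],[0,0,0]],[[0,0,0],[0,0,0]]]'
python3 - <<'E'
from h import *
c=snap('wrist','w7'); P=cloud(c); rel(.4114,-.3588,.2,77.5)
q=P.reshape(-1,3); k=np.hypot(q[:,0]-.4365,q[:,1]-.321)<.045
for lo,hi in((.012,.02),(.03,.038),(.058,.075)):
    m=k&(q[:,2]>lo)&(q[:,2]<hi); print(lo,m.sum(),[np.round(a,4) for a in cv2.minEnclosingCircle(q[m][:,:2].astype(np.float32))] if m.sum()>5 else '')
E
```

```text
t: 14.57
position: [0.4364, 0.3223, 0.0618]
tool_rot: [180.0, 0.0, 78.2]
force: [0.9, 0.4, 0.3]
width: 0.0502
gripper_force: 0.0
t: 15.23
position: [0.4368, 0.3226, 0.2188]
tool_rot: [179.9, -0.1, 78.2]
force: [0.8, 0.4, -0.1]
width: 0.0499
gripper_force: 0.0
shift [-0.6717  0.1152  0.017 ] rotvec [0.   0.   0.67] pos [0.4363 0.3223 0.2169] rot [180.     0.    78.17] F [-0.49 -0.45 -1.29] w 0.0499 t 15.2833
0.012 908 [array([0.4357, 0.3209]), np.float64(0.0329)]
0.03 366 [array([0.4366, 0.3232]), np.float64(0.0171)]
0.058 234 [array([0.4368, 0.3239]), np.float64(0.0093)]
```

To row units: -0.0373 m / 0.8 = -0.0466, -0.03 m / 0.8 = -0.0375.

```bash
python3 -m jog '[[[-0.0125,0.0021,0],[0,0,0]],[[-0.025,0.0043,0],[0,0,0]],[[-0.0375,0.0064,0],[0,0,0]],[[-0.0466,0.008,0],[0,0,0]],[[-0.0466,0.008,0],[0,0,0]],[[-0.0466,0.008,0],[0,0,0]],[[-0.0466,0.008,0],[0,0,0]],[[-0.0466,0.008,0],[0,0,0]]]' 0.085
python3 -m jog '[[[-0.0466,0.008,0],[0,0,0]],[[-0.0466,0.008,0],[0,0,0]],[[-0.0466,0.008,0],[0,0,0]],[[-0.0466,0.008,0],[0,0,0]],[[-0.0466,0.008,0],[0,0,0]],[[-0.0466,0.008,0],[0,0,0]],[[-0.0466,0.008,0],[0,0,0]],[[-0.0466,0.008,0],[0,0,0]]]'
python3 -m jog '[[[-0.0466,0.008,0],[0,0,0]],[[-0.0466,0.008,0],[0,0,0]],[[-0.0375,0.0065,0],[0,0,0]],[[-0.0188,0.0033,0],[0,0,0]],[[-0.009,0.0015,0],[0,0,0.0011]],[[0,0,0],[0,0,0]],[[0,0,0],[0,0,0]]]'
python3 - <<'E'
from h import *
c=snap('wrist','w8'); P=cloud(c)
st(P,'panel',260,380,60,300,.010,.0185); st(P,'caul',260,380,60,300,.039,.048)
rel(.4114,-.3588,.2,77.8)
E
```

```text
t: 15.95
position: [0.4258, 0.0703, 0.2154]
tool_rot: [-179.9, 0.1, 78.2]
force: [1.0, -0.3, 0.1]
width: 0.085
gripper_force: 0.0
t: 16.62
position: [0.4146, -0.232, 0.2154]
tool_rot: [-179.9, -0.0, 78.1]
force: [1.8, 0.6, -0.7]
width: 0.0851
gripper_force: 0.0
t: 17.2
position: [0.4111, -0.358, 0.2161]
tool_rot: [-179.9, -0.1, 77.8]
force: [-0.5, -0.3, 0.3]
width: 0.0852
gripper_force: 0.0
panel 1488 rect [ 411.3 -356.7  140.4   62.2   76.9] circ [ 411.2 -356.8] 76.2 z [0.014  0.0153 0.0165]
caul 4431 rect [ 411.6 -359.7  111.7   50.1   78.1] circ [ 411.4 -359.3] 60.1 z [0.042  0.0433 0.0444]
shift [-0.0012  0.0003  0.0165] rotvec [-0.05 -0.05  0.02] pos [ 0.4114 -0.3576  0.2165] rot [-1.7995e+02 -5.0000e-02  7.7820e+01] F [0.19 0.41 0.26] w 0.0849 t 17.25
```

View pics/w8.png

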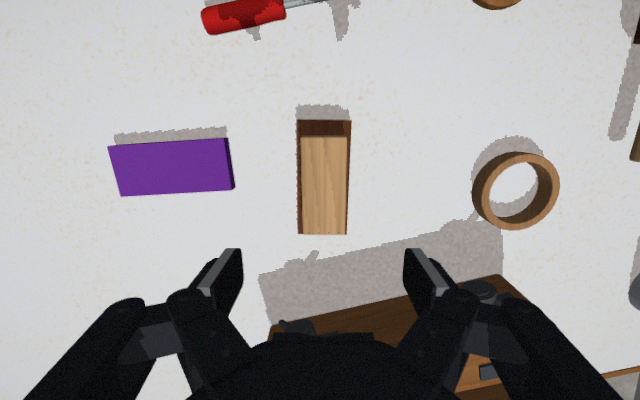

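Bare caul at (324,185) on the panel, well aligned. Descending.

To row units: 0.035 m / 0.8 = 0.0438, 0.03 m / 0.8 = 0.0375.

```bash
python3 -m jog '[[[-0.0023,0.0004,0.0375],[0,0,0]],[[0,0,0.0438],[0,0,0]],[[0,0,0.0438],[0,0,0]],[[0,0,0.0375],[0,0,0]],[[0,0,0.025],[0,0,0]],[[0,0,0.0125],[0,0,0]],[[0,0,0],[0,0,0]],[[0,0,0],[0,0,0]]]'
python3 - <<'E'
from h import *
rel(.4114,-.3595,.043,78)
E
```

```text
t: 17.92
position: [0.412, -0.3602, 0.058]
tool_rot: [180.0, 0.0, 77.8]
force: [0.5, 0.7, 0.3]
width: 0.0849
gripper_force: 0.0
shift [ 0.0006 -0.0007  0.015 ] rotvec [ 0.05  0.03 -0.17] pos [ 0.412  -0.3602  0.058 ] rot [1.7995e+02 3.0000e-02 7.7830e+01] F [0.46 0.7  0.29] w 0.0849 t 17.9167
```

To row units: 0.006 m / 0.8 = 0.0075, 0.002 m / 0.8 = 0.0025.

```bash
python3 -m jog '[[[0,-0.0006,0.0075],[0,0,0]],[[0,0,0.0075],[0,0,0]],[[0,0,0.0025],[0,0,0]],[[0,0,0],[0,0,0]],[[0,0,0],[0,0,0]]]'
python3 -m jog '[[[0,0,0],[0,0,0]],[[0,0,0],[0,0,0]],[[0,0,0],[0,0,0]],[[0,0,0],[0,0,0]],[[0,0,0],[0,0,0]],[[0,0,0],[0,0,0]]]' 0.03 40
```

```text
t: 18.33
position: [0.411, -0.3605, 0.0432]
tool_rot: [180.0, 0.0, 77.8]
force: [0.1, 0.1, -0.5]
width: 0.085
gripper_force: 0.0
t: 18.83
position: [0.4112, -0.3607, 0.0435]
tool_rot: [180.0, 0.0, 77.8]
force: [0.4, -0.1, 2.9]
width: 0.0489
gripper_force: 43.8
```

Fingertips would meet the tray rim at release with this grip, so I regrip 9 mm higher.

To row units: -0.035 m / 0.8 = -0.0438, -0.03 m / 0.8 = -0.0375.

```bash
python3 -m jog '[[[0,0,0],[0,0,0]],[[0,0,0],[0,0,0]],[[0,0,0],[0,0,0]],[[0,0,0],[0,0,0]]]' 0.07
python3 -m jog '[[[0,0,-0.005],[0,0,0]],[[0.0013,0,-0.0063],[0,0,0]],[[0,0,0],[0,0,0]],[[0,0,0],[0,0,0]]]'
python3 -m jog '[[[0,0,0],[0,0,0]],[[0,0,0],[0,0,0]],[[0,0,0],[0,0,0]],[[0,0,0],[0,0,0]],[[0,0,0],[0,0,0]]]' 0.03 40
python3 -m jog '[[[0,0,-0.0075],[0,0,0]],[[0,0,-0.0188],[0,0,0]],[[0,0,-0.0375],[0,0,0]],[[0,0,-0.0438],[0,0,0]],[[0,0,-0.0438],[0,0,0]],[[0,0,-0.0188],[0,0,0]],[[0,0,0],[0,0,0]],[[0,0,0],[0,0,0]]]'
python3 - <<'E'
from h import *
rel(.647,.142,.18,96)
E
```

```text
t: 19.17
position: [0.4108, -0.3603, 0.0427]
tool_rot: [-180.0, -0.0, 77.8]
force: [0.7, 1.3, -0.7]
width: 0.0699
gripper_force: 0.0
t: 19.5
position: [0.4114, -0.3597, 0.0527]
tool_rot: [179.9, 0.0, 77.8]
force: [-0.5, 0.0, 0.7]
width: 0.07
gripper_force: 0.0
t: 19.92
position: [0.4113, -0.3596, 0.0523]
tool_rot: [180.0, 0.0, 77.8]
force: [0.9, 0.1, 2.9]
width: 0.0487
gripper_force: 42.3
t: 20.58
position: [0.4111, -0.3594, 0.188]
tool_rot: [180.0, 0.0, 77.8]
force: [0.5, 0.0, -2.2]
width: 0.0488
gripper_force: 42.0
shift [0.54   0.1244 0.0079] rotvec [  0.02   0.02 -18.23] pos [ 0.4111 -0.3594  0.188 ] rot [1.7998e+02 2.0000e-02 7.7770e+01] F [ 0.51  0.03 -2.22] w 0.0488 t 20.5833
```

To row units: 0.036 m / 0.8 = 0.045, 0.03 m / 0.8 = 0.0375.

```bash
python3 -m jog '[[[0.0125,0.0029,0],[0,0,0]],[[0.025,0.0058,0],[0,0,0]],[[0.0375,0.0086,0],[0,0,0]],[[0.045,0.0104,0],[0,0,0]],[[0.045,0.0104,0],[0,0,0]],[[0.045,0.0104,0],[0,0,0]],[[0.045,0.0104,0],[0,0,0]],[[0.045,0.0104,0],[0,0,0]]]'
python3 -m jog '[[[0.045,0.0104,0],[0,0,0]],[[0.045,0.0104,0],[0,0,0]],[[0.045,0.0104,0],[0,0,0]],[[0.045,0.0104,0],[0,0,0]],[[0.045,0.0104,0],[0,0,0]],[[0.045,0.0104,0],[0,0,0]],[[0.045,0.0104,0],[0,0,0]],[[0.035,0.0081,0],[0,0,0]]]'
python3 -m jog '[[[0.0175,0.004,0],[0,0,-0.0111]],[[0.0075,0.0018,0],[0,0,-0.0167]],[[0,0,0],[0,0,-0.0167]],[[0,0,0],[0,0,-0.0056]],[[0,0,0],[0,0,0]],[[0,0,0],[0,0,0]]]'
python3 - <<'E'
from h import *
c=snap('wrist','w9'); P=cloud(c); t=snap('top','top2')
q=P.reshape(-1,3); m=(q[:,2]>.0125)&(q[:,2]<.02)&(abs(q[:,0]-.647)<.06)&(abs(q[:,1]-.142)<.09)
r=cv2.minAreaRect((q[m][:,:2]*1000).astype(np.float32)); print(m.sum(),r)
q=q[(q[:,2]>.1)&(q[:,2]<.19)]; 
Q=cloud(t); st(Q,'panel',410,480,205,265,.010,.0225)
rel(.647,.142,.06,96)
E
```

```text
t: 21.25
position: [0.5155, -0.1338, 0.1854]
tool_rot: [-179.8, -0.0, 77.8]
force: [-0.4, -0.6, -2.0]
width: 0.0487
gripper_force: 41.9
t: 21.92
position: [0.6377, 0.1269, 0.1847]
tool_rot: [-179.7, 0.1, 77.9]
force: [0.6, -0.4, -1.1]
width: 0.0486
gripper_force: 41.9
t: 22.42
position: [0.6459, 0.1426, 0.1856]
tool_rot: [-179.8, 0.0, 95.7]
force: [-0.5, -1.0, -0.5]
width: 0.0484
gripper_force: 41.9
850 ((640.67138671875, 199.71009826660156), (86.55783081054688, 33.50409698486328), 5.885960102081299)
panel 988 rect [ 411.  -355.1  143.1   62.2   76.5] circ [ 411.4 -354.8] 77.3 z [0.0132 0.0168 0.0202]
shift [-0.0004  0.001   0.1267] rotvec [-0.12  0.01 -0.29] pos [0.6462 0.1423 0.1867] rot [-1.7988e+02  1.0000e-02  9.5710e+01] F [-0.11 -0.57 -2.02] w 0.0485 t 22.5167
```

View pics/w9.png

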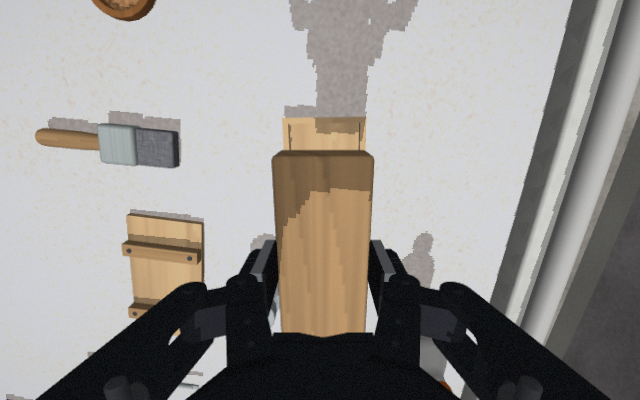

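Caul held flat over the tray (visible far rim at rows 118–150); the measured tray centre is (0.6465, 0.1428), yaw 95.9°. Descending.

To row units: 0.03 m / 0.8 = 0.0375, 0.02 m / 0.8 = 0.025.

```bash
python3 -m jog '[[[0,0,0.025],[0,0,0]],[[0,0,0.0375],[0,0,0]],[[0,0,0.0375],[0,0,0]],[[0,0,0.0375],[0,0,0]],[[0,0,0.0188],[0,0,0]],[[0,0,0.0088],[0,0,0]],[[0,0,0],[0,0,0]],[[0,0,0],[0,0,0]]]'
python3 -m jog '[[[0,0,0],[0,0,0]],[[0,0,0.0038],[0,0,0]],[[0,0,0.0038],[0,0,0]],[[0,0,0],[0,0,0]],[[0,0,0],[0,0,0]]]'
```

```text
t: 23.18
position: [0.6472, 0.1422, 0.0569]
tool_rot: [179.9, 0.0, 95.7]
force: [-0.4, -0.0, -0.8]
width: 0.0489
gripper_force: 41.9
t: 23.6
position: [0.6467, 0.1421, 0.0499]
tool_rot: [-180.0, 0.0, 95.8]
force: [0.2, -0.7, -1.8]
width: 0.0484
gripper_force: 42.0
```

To row units: 0.002 m / 0.8 = 0.0025.

```bash
python3 -m jog '[[[0,0,0.0025],[0,0,0]],[[0,0,0.0025],[0,0,0]],[[0,0,0.0025],[0,0,0]],[[0,0,0],[0,0,0]],[[0,0,0],[0,0,0]]]'
python3 -m jog '[[[0,0,0.0013],[0,0,0]],[[0,0,0],[0,0,0]]]'
```

```text
t: 24.02
position: [0.6466, 0.1421, 0.0437]
tool_rot: [-180.0, 0.0, 95.8]
force: [0.3, 0.0, -1.8]
width: 0.0488
gripper_force: 42.0
t: 24.18
position: [0.6468, 0.1421, 0.0429]
tool_rot: [-180.0, 0.0, 95.8]
force: [0.2, 1.0, -1.8]
width: 0.0486
gripper_force: 42.0
```

To row units: 0.001 m / 0.8 = 0.0013.

```bash
python3 -m jog '[[[0,0,0.0013],[0,0,0]],[[0,0,0],[0,0,0]]]'
python3 -m jog '[[[0,0,0.0009],[0,0,0]],[[0,0,0],[0,0,0]]]'
```

```text
t: 24.35
position: [0.6469, 0.1421, 0.0423]
tool_rot: [180.0, 0.0, 95.8]
force: [-0.3, -0.1, 0.6]
width: 0.0485
gripper_force: 42.2
t: 24.52
position: [0.6469, 0.1421, 0.0423]
tool_rot: [180.0, 0.0, 95.8]
force: [-3.7, -0.3, 5.6]
width: 0.0486
gripper_force: 42.6
```

Units first: shifts go in shares of 0.8 m and turns go in shares of 360 degrees. So -0.035 m / 0.8 = -0.0438, -0.02 m / 0.8 = -0.025.

```bash
python3 -m jog '[[[0,0,0],[0,0,0]],[[0,0,0],[0,0,0]],[[0,0,0],[0,0,0]],[[0,0,0],[0,0,0]]]' 0.07
python3 -m jog '[[[0,0,-0.0125],[0,0,0]],[[0,0,-0.025],[0,0,0]],[[0,0,-0.0438],[0,0,0]],[[0,0,-0.0438],[0,0,0]],[[0,0,-0.0438],[0,0,0]],[[0,0,-0.025],[0,0,0]],[[0,0,0],[0,0,0]],[[0,0,0],[0,0,0]]]'
python3 - <<'E'
from h import *
c=snap('wrist','w10'); P=cloud(c)
q=P.reshape(-1,3); k=(abs(q[:,0]-.647)<.07)&(abs(q[:,1]-.142)<.1)
for lo,hi in((.012,.02),(.029,.038)):
    m=k&(q[:,2]>lo)&(q[:,2]<hi); print(lo,m.sum(),cv2.minAreaRect((q[m][:,:2]*1000).astype(np.float32)),np.percentile(q[m][:,2],[5,50,95]))
rel(.4113,-.3567,.18,76.9)
E
```

```text
t: 24.85
position: [0.6468, 0.1421, 0.0411]
tool_rot: [-180.0, 0.0, 95.8]
force: [0.1, 0.3, 0.4]
width: 0.0705
gripper_force: 0.0
t: 25.52
position: [0.6474, 0.1422, 0.1988]
tool_rot: [179.8, -0.0, 95.8]
force: [0.1, 0.1, -0.2]
width: 0.07
gripper_force: 0.0
0.012 2219 ((647.2117919921875, 142.17010498046875), (86.4730224609375, 148.7352752685547), 6.57902717590332) [0.01377746 0.01523064 0.01651795]
0.029 4656 ((646.921630859375, 142.1228485107422), (50.09397506713867, 111.23104858398438), 5.9273505210876465) [0.03207762 0.03328195 0.03444189]
shift [-0.4726 -0.2844  0.0164] rotvec [ 0.02  0.   18.88] pos [0.6467 0.1422 0.1964] rot [179.98   0.    95.78] F [-0.93 -0.23 -0.77] w 0.0699 t 25.5667
```

To row units: -0.0315 m / 0.8 = -0.0394, -0.028 m / 0.8 = -0.035.

```bash
python3 -m jog '[[[-0.0125,-0.0075,0],[0,0,0]],[[-0.025,-0.015,0],[0,0,0]],[[-0.035,-0.0211,0],[0,0,0]],[[-0.0394,-0.0238,0],[0,0,0]],[[-0.0394,-0.0238,0],[0,0,0]],[[-0.0394,-0.0238,0],[0,0,0]],[[-0.0394,-0.0238,0],[0,0,0]],[[-0.0394,-0.0238,0],[0,0,0]]]' 0.085
python3 -m jog '[[[-0.0394,-0.0238,0],[0,0,0]],[[-0.0394,-0.0238,0],[0,0,0]],[[-0.0394,-0.0238,0],[0,0,0]],[[-0.0394,-0.0238,0],[0,0,0]],[[-0.0394,-0.0238,0],[0,0,0]],[[-0.0394,-0.0238,0],[0,0,0]],[[-0.0394,-0.0238,0],[0,0,0]],[[-0.025,-0.015,0],[0,0,0]]]'
python3 -m jog '[[[-0.0138,-0.0083,0],[0,0,0]],[[-0.007,-0.0043,0],[0,0,0.0111]],[[0,0,0],[0,0,0.0167]],[[0,0,0],[0,0,0.0167]],[[0,0,0],[0,0,0.0081]],[[0,0,0],[0,0,0]],[[0,0,0],[0,0,0]]]'
python3 - <<'E'
from h import *
c=snap('wrist','w11'); P=cloud(c)
st(P,'panel',250,390,40,300,.010,.0185); rel(.4113,-.3567,.05,76.9)
E
```

```text
t: 26.23
position: [0.5374, -0.0865, 0.1943]
tool_rot: [-179.8, -0.1, 95.8]
force: [1.1, -0.4, 0.9]
width: 0.0852
gripper_force: 0.0
t: 26.9
position: [0.4168, -0.3413, 0.1944]
tool_rot: [-179.8, -0.1, 95.7]
force: [0.2, 0.1, -0.6]
width: 0.0851
gripper_force: 0.0
t: 27.48
position: [0.411, -0.356, 0.1954]
tool_rot: [-179.9, -0.1, 77.0]
force: [-0.1, 0.5, 0.5]
width: 0.0853
gripper_force: 0.0
panel 6717 rect [ 411.3 -356.9  140.6   62.1   76.9] circ [ 411.1 -356.6] 76.5 z [0.0141 0.0153 0.0165]
shift [-0.0006  0.0006  0.1456] rotvec [-0.06 -0.04  0.12] pos [ 0.411  -0.3561  0.1956] rot [-1.7994e+02 -4.0000e-02  7.7020e+01] F [ 0.36 -0.08 -0.16] w 0.0849 t 27.5333
```

To row units: 0.035 m / 0.8 = 0.0438, 0.025 m / 0.8 = 0.0313.

```bash
python3 -m jog '[[[-0.0008,0.0006,0.0375],[0,0,0]],[[0,0,0.0438],[0,0,0]],[[0,0,0.0438],[0,0,0]],[[0,0,0.0313],[0,0,0]],[[0,0,0.0188],[0,0,0]],[[0,0,0.0075],[0,0,0]],[[0,0,0],[0,0,0]],[[0,0,0],[0,0,0]]]'
python3 -m jog '[[[0,0,0],[0,0,0]],[[0,0,0.0088],[0,0,0]],[[0,0,0.0088],[0,0,0]],[[0,0,0.005],[0,0,0]],[[0,0,0],[0,0,0]],[[0,0,0],[0,0,0]],[[0,0,0],[0,0,0]]]'
```

```text
t: 28.2
position: [0.4117, -0.3577, 0.0511]
tool_rot: [179.9, 0.0, 76.9]
force: [0.7, -0.5, -0.1]
width: 0.0853
gripper_force: 0.0
t: 28.78
position: [0.4113, -0.3575, 0.0324]
tool_rot: [180.0, 0.0, 76.9]
force: [-0.0, -0.1, 0.9]
width: 0.0852
gripper_force: 0.0
```

Down another 6.5 mm, then grip and lift.

```bash
python3 -m jog '[[[0.0006,0,0.0044],[0,0,0]],[[0,0,0.0038],[0,0,0]],[[0,0,0],[0,0,0]],[[0,0,0],[0,0,0]]]'
python3 -m jog '[[[0,0,0],[0,0,0]],[[0,0,0],[0,0,0]],[[0,0,0],[0,0,0]],[[0,0,0],[0,0,0]],[[0,0,0],[0,0,0]]]' 0.045 40
python3 -m jog '[[[0,0,-0.0075],[0,0,0]],[[0,0,-0.0188],[0,0,0]],[[0,0,-0.0375],[0,0,0]],[[0,0,-0.0438],[0,0,0]],[[0,0,-0.0375],[0,0,0]],[[0,0,-0.0125],[0,0,0]],[[0,0,0],[0,0,0]],[[0,0,0],[0,0,0]]]'
python3 - <<'E'
from h import *
c=load('w10'); P=cloud(c); c5=load('w6')
for n in('w3','w9','w7','w5','w6'):
    q=cloud(load(n)).reshape(-1,3); k=(abs(q[:,0]-.46)<.075)&(abs(q[:,1])<.11)
    for lo,hi in((.0055,.0105),(.0165,.0225)):
        m=k&(q[:,2]>lo)&(q[:,2]<hi); 
        if m.sum()>100: print(n,lo,m.sum(),cv2.minAreaRect((q[m][:,:2]*1000).astype(np.float32)))
rel(.460,-.0005,.16,89)
E
```

```text
t: 29.12
position: [0.4112, -0.3568, 0.0255]
tool_rot: [-180.0, -0.0, 76.9]
force: [0.4, -0.5, -0.2]
width: 0.0847
gripper_force: 0.0
t: 29.53
position: [0.4116, -0.3573, 0.0265]
tool_rot: [179.9, 0.0, 76.9]
force: [-0.1, 0.6, 5.7]
width: 0.0603
gripper_force: 43.8
t: 30.2
position: [0.411, -0.3567, 0.1507]
tool_rot: [-179.9, -0.0, 76.9]
force: [-0.2, -0.1, -1.9]
width: 0.0601
gripper_force: 43.8
w3 0.0055 9191 ((459.7137756347656, -13.169784545898438), (148.84255981445312, 91.97233581542969), 88.17222595214844)
w3 0.0165 2822 ((459.6304016113281, -2.3217506408691406), (107.079345703125, 91.16643524169922), 87.96245574951172)
w9 0.0055 4357 ((459.86199951171875, -1.98992919921875), (170.74386596679688, 91.0179214477539), 88.16278839111328)
w9 0.0165 1143 ((460.342041015625, -1.8748664855957031), (106.15924072265625, 91.36373901367188), 89.00724792480469)
shift [ 0.358  -0.0332 -0.0091] rotvec [ -0.05  -0.04 -12.13] pos [ 0.411  -0.3567  0.1507] rot [-1.7995e+02 -3.0000e-02  7.6870e+01] F [-0.22 -0.14 -1.91] w 0.0601 t 30.2
```

To row units: 0.036 m / 0.8 = 0.045, 0.03 m / 0.8 = 0.0375.

```bash
python3 -m jog '[[[0.0125,-0.0011,-0.0063],[0,0,0]],[[0.025,-0.0024,-0.0063],[0,0,0]],[[0.0375,-0.0035,0],[0,0,0]],[[0.045,-0.0041,0],[0,0,0]],[[0.045,-0.0041,0],[0,0,0]],[[0.045,-0.0041,0],[0,0,0]],[[0.045,-0.0041,0],[0,0,0]],[[0.045,-0.0041,0],[0,0,0]]]'
python3 -m jog '[[[0.045,-0.0041,0],[0,0,0]],[[0.045,-0.0041,0],[0,0,0]],[[0.0313,-0.0029,0],[0,0,0]],[[0.0163,-0.0015,0],[0,0,0]],[[0.0079,-0.0008,0],[0,0,-0.0083]],[[0,0,0],[0,0,-0.0139]],[[0,0,0],[0,0,-0.0094]],[[0,0,0],[0,0,0]]]'
python3 -m jog '[[[0,0,0],[0,0,0]],[[0,0,0],[0,0,0]],[[0,0,0],[0,0,0]]]'
python3 - <<'E'
from h import *
c=snap('wrist','w12'); q=cloud(c).reshape(-1,3); k=(abs(q[:,0]-.46)<.075)&(abs(q[:,1])<.11)
for lo,hi in((.0055,.0105),(.0165,.0225)):
    m=k&(q[:,2]>lo)&(q[:,2]<hi); print(lo,m.sum(),cv2.minAreaRect((q[m][:,:2]*1000).astype(np.float32)))
m=(q[:,2]>.13)&(q[:,2]<.16)&(abs(q[:,0]-.46)<.035)&(q[:,1]>.02)&(q[:,1]<.09); print(m.sum(),cv2.minAreaRect((q[m][:,:2]*1000).astype(np.float32)),np.percentile(q[m][:,2],[5,50,95]))
rel(.4598,-.0023,.06,88.3)
E
```

```text
t: 30.87
position: [0.4431, -0.1156, 0.1598]
tool_rot: [-179.8, -0.0, 76.9]
force: [-0.0, 0.2, -0.4]
width: 0.0601
gripper_force: 43.8
t: 31.53
position: [0.4591, -0.0017, 0.1598]
tool_rot: [-179.8, -0.0, 88.4]
force: [-1.2, -0.8, -1.0]
width: 0.0598
gripper_force: 43.8
t: 31.78
position: [0.46, -0.0025, 0.1612]
tool_rot: [-179.9, -0.0, 88.2]
force: [0.0, 0.2, -1.9]
width: 0.0601
gripper_force: 43.8
0.0055 1673 ((461.7896728515625, 73.9094009399414), (15.753348350524902, 90.2305679321289), 88.23222351074219)
0.0165 0 ((0.0, 0.0), (0.0, 0.0), 0.0)
12131 ((461.5061950683594, 43.61582946777344), (48.677589416503906, 62.52232360839844), 88.23062896728516) [0.1489464  0.15002039 0.15102371]
shift [ 0.0002 -0.0002  0.1014] rotvec [-0.04  0.   -0.09] pos [ 0.4601 -0.0025  0.1614] rot [-179.96    0.     88.21] F [-0.44 -0.57 -1.62] w 0.06 t 31.8333
```

View pics/w12.png

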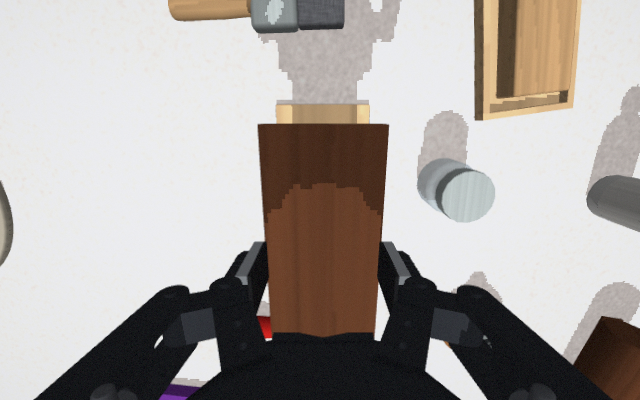

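Panel held level and in line with the rack (rack end visible at rows 102–122); the jar at (455,190) is clear. Measured error is under 1 mm, so I lower it.

To row units: 0.03 m / 0.8 = 0.0375, -0.0004 m / 0.8 = -0.0005.

```bash
python3 -m jog '[[[-0.0005,-0.0005,0.025],[0,0,0]],[[0,0,0.0375],[0,0,0]],[[0,0,0.0313],[0,0,0]],[[0,0,0.0188],[0,0,0]],[[0,0,0.01],[0,0,0]],[[0,0,0.005],[0,0,0]],[[0,0,0],[0,0,0]],[[0,0,0],[0,0,0]]]'
python3 -m jog '[[[0,0,0.0025],[0,0,0]],[[0,0,0.0025],[0,0,0]],[[0,0,0.0025],[0,0,0]],[[0,0,0],[0,0,0]],[[0,0,0],[0,0,0]]]'
```

```text
t: 32.5
position: [0.4606, -0.003, 0.0608]
tool_rot: [179.9, 0.0, 88.3]
force: [0.6, -0.2, -0.7]
width: 0.0603
gripper_force: 43.8
t: 32.92
position: [0.4599, -0.0029, 0.0538]
tool_rot: [-180.0, 0.0, 88.3]
force: [0.2, 0.3, -1.7]
width: 0.0602
gripper_force: 43.8
```

To row units: 0.002 m / 0.8 = 0.0025, 0.0015 m / 0.8 = 0.0019.

```bash
python3 -m jog '[[[0,0,0.0025],[0,0,0]],[[0,0,0.0025],[0,0,0]],[[0,0,0.0019],[0,0,0]],[[0,0,0],[0,0,0]],[[0,0,0],[0,0,0]]]'
python3 -m jog '[[[0,0,0.0013],[0,0,0]],[[0,0,0],[0,0,0]]]'
```

```text
t: 33.33
position: [0.4598, -0.0029, 0.0481]
tool_rot: [-180.0, 0.0, 88.3]
force: [0.7, -0.4, -0.9]
width: 0.0601
gripper_force: 43.8
t: 33.5
position: [0.4599, -0.0029, 0.0472]
tool_rot: [-180.0, 0.0, 88.3]
force: [0.4, -0.6, -1.2]
width: 0.0602
gripper_force: 43.8
```

To row units: 0.001 m / 0.8 = 0.0013.

```bash
python3 -m jog '[[[0,0,0.0013],[0,0,0]],[[0,0,0],[0,0,0]],[[0,0,0],[0,0,0]]]'
python3 -m jog '[[[0,0,0.0006],[0,0,0]],[[0,0,0],[0,0,0]]]'
```

```text
t: 33.75
position: [0.46, -0.0029, 0.0465]
tool_rot: [180.0, 0.0, 88.3]
force: [-0.2, 0.3, 2.5]
width: 0.0604
gripper_force: 44.1
t: 33.92
position: [0.46, -0.0029, 0.0464]
tool_rot: [180.0, 0.0, 88.3]
force: [-3.3, 0.6, 5.4]
width: 0.0601
gripper_force: 44.7
```

To row units: -0.035 m / 0.8 = -0.0438, -0.03 m / 0.8 = -0.0375.

```bash
python3 -m jog '[[[0,0,0],[0,0,0]],[[0,0,0],[0,0,0]],[[0,0,0],[0,0,0]],[[0,0,0],[0,0,0]],[[0,0,0],[0,0,0]]]' 0.08
python3 -m jog '[[[0,0,-0.01],[0,0,0]],[[0,0,-0.025],[0,0,0]],[[0,0,-0.0375],[0,0,0]],[[0,0,-0.0438],[0,0,0]],[[0,0,-0.0438],[0,0,0]],[[0,0,-0.025],[0,0,0]],[[0,0,0],[0,0,0]],[[0,0,0],[0,0,0]]]'
python3 - <<'E'
from h import *
c=snap('wrist','w13'); q=cloud(c).reshape(-1,3); k=(abs(q[:,0]-.46)<.075)&(abs(q[:,1])<.11)
for lo,hi in((.0055,.0105),(.0165,.0215),(.031,.040)):
    m=k&(q[:,2]>lo)&(q[:,2]<hi); print(lo,m.sum(),cv2.minAreaRect((q[m][:,:2]*1000).astype(np.float32)))
snap('scene','scene2')
E
```

```text
t: 34.33
position: [0.4598, -0.0029, 0.0457]
tool_rot: [-180.0, 0.0, 88.3]
force: [-1.3, 0.2, -0.0]
width: 0.0799
gripper_force: 0.0
t: 35.0
position: [0.4604, -0.0029, 0.1954]
tool_rot: [179.8, 0.0, 88.3]
force: [-0.8, 0.6, 0.5]
width: 0.08
gripper_force: 0.0
0.0055 2984 ((459.5566711425781, -2.1586227416992188), (167.64988708496094, 90.1402587890625), 88.29113006591797)
0.0165 606 ((459.675048828125, -1.6035118103027344), (105.34381103515625, 90.01652526855469), 88.46078491210938)
0.031 7574 ((460.11529541015625, -2.4738235473632812), (139.80865478515625, 62.2201042175293), 88.29524230957031)
```

View pics/w13.png

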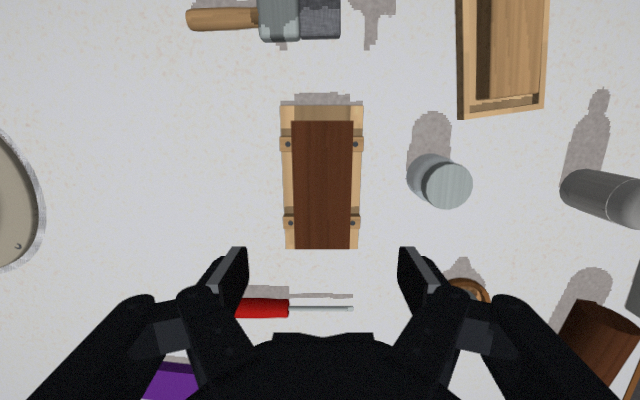

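View pics/scene2.png

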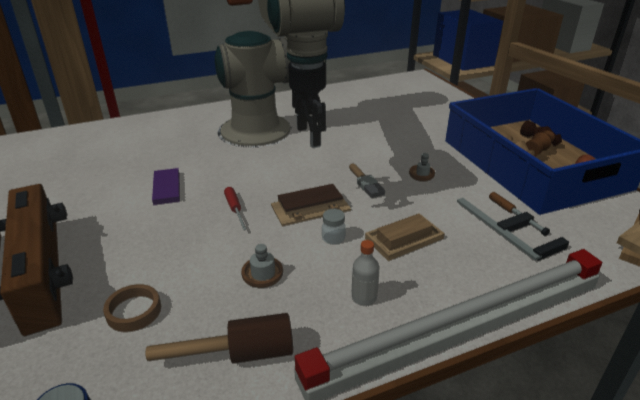

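The panel lies square and centred on the rack (0.5 mm, 0°; wrist (322,185)). In the scene view both weights stand in their saucers, (262,262) and (423,168), the caul is in its tray at (405,232), and the bottle and jar are untouched.

```bash
python3 -m jog '[[[0,0,0],[0,0,0]],[[0,0,0],[0,0,0]],[[0,0,0],[0,0,0]]]'; python3 -c "
from bench import bot
print(bot.hand_in())"
```

```text
t: 35.35
position: [0.4595, -0.0029, 0.1928]
tool_rot: [-179.9, -0.0, 88.3]
force: [0.1, 0.5, 0.5]
width: 0.0799
gripper_force: 0.0
the job is handed in; nothing more can be done
None
```

The job is handed in at 35 s: both weights stand in their own saucers, the caul lies flat in its tray, the panel sits centred and square on the rack to within about 1 mm, and the glue bottle and screw jar were not touched.

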